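# Put the long hand stamp away in the stamp box

### The job

Put the hand stamp with the longest base away in the grey stamp box: slide the box's cover open, bring the stamp in through the mouth and set it down, still held, upright with its base flat on the box's floor (do not drop it in). Then slide the cover fully shut over it, and leave everything else on the desk where it stands.

Things in the scene. Friction and masses are not known exactly. Their poses are not given: they have to be found in the camera images.
- long_stamp_mid (a point): Wooden stamp to put away, standing upright; point at its middle, 47 mm above its underside (94 tall). Base slab 110 mm long (own x), 44 wide (own y), 18 high; from its middle a stem, diameter 14, then from 50 to 94 mm up a flat-sided grip 24 (x) by 20 mm (y). Own z up the handle. Same when turned half round. 0.10 to 0.20 kg.
- stamp_box: Grey box fixed to the desk. Origin on the desk under the middle of the roof's inner edge; own x points to the mouth end (away from the robot), z up. Outside x -97 to +95 mm, y -55 to +55, height 108. Inside x -91.5 to +90, y -50 to +50, floor top at z 4, roof underside at z 104 (roof 4 thick, over x -97 to 0).
- mouth (a point): Centre of the mouth, the open part of the box's top: box x 0 to +90, y -50 to +50, rim at z 108 mm (this point: 45, 0, 108). It is shorter than the stamp's base: the stamp fits only tilted, one base end leading in under the roof with the grip leaning over the roof by about 30 degrees, and is righted inside.
- cover (a joint): Travel of the bare-metal sliding cover (m): 0 = shut over the mouth, 0.094 = fully open, lying over the roof. It slides along the box's -x to open, with about 1.5 N of friction, and stays where left. It is a plate with its top 113 mm above the desk; shut it spans box x -6 to +94 mm.
- cover_grip (a point): Middle of the upright fin on the cover by which it is slid: 12 mm thick (box x), 44 mm wide (box y), 26 mm high, standing on the plate (its top 139 mm above the desk). This point is 126 mm above the desk; with the cover shut it is at box x +2 mm.
- short_stamp_mid (a point): Another wooden hand stamp, of the same height and grip but with a base only 62 mm long; to be left alone. Point at its middle, 47 mm up.
- self_inker_mid (a point): Self-inking stamp, a black and grey plastic block 60 x 42 mm, 90 mm tall; to be left alone. Point 45 mm up.
- ink_bottle_mid (a point): Small ink bottle, 36 mm across, 62 mm tall; to be left alone. Point 31 mm up.
- glue_stick_mid (a point): Glue stick standing among the stamps, 26 mm across, 90 mm tall, white with a black cap; to be left alone. Point 45 mm up.
- stapler_mid (a point): Black stapler, 135 x 36 mm, 48 mm high; to be left alone. Point 24 mm up.
- mug_mid (a point): White mug, 80 mm across, 92 mm tall; to be left alone. Point 46 mm up.
- tape_roll_mid (a point): Roll of clear tape lying flat, 64 mm across, 24 mm high; to be left alone. Point 12 mm up.
- calculator_mid (a point): Grey desk calculator, 150 x 85 mm, 14 mm high; to be left alone. Point 7 mm up.
Mind the look-alikes: they are no part of the job. Leave any yellow look-alike of the part that bears long_stamp_mid alone.

How it is judged:
By the outcome, as a careful person would: the job done as asked, in the order asked, and still so for the second after the job is handed in, with the robot touching nothing.
It also fails if it takes over 72 s, if anything falls off the work surface, if the arm or the gripper's body presses on something with over 40 N, if the wrist force passes 120 N, or if a joint passes its speed limit or range.

### The arm

A 6-joint arm with a two-finger parallel gripper is mounted at the origin on the work surface. World frame = base frame: x ahead of the robot, y to its left, z up, the work surface at z = 0. Lengths are in m, angles in degrees, forces in N, time in s.
With the tool pointing down it reaches from about 0.35 to 0.85 m from the base axis. Payload 8.1 kg.
Tool frame: the origin (TCP) lies on the mounting face of the last link; the fingertips stand 186 mm ahead of it and the grasp point (between the pads) lies 167 mm ahead of it; z points along the fingers, y is the direction in which the jaws open and shut (so a half turn about z gives the same grasp; the last joint's range is limited). The gripper opens to 93 mm and grips with 3 to 60 N. Pads are 15 mm wide; open, the fingers measure 128 mm over their backs; the gripper's body (75 mm by 188 mm) begins 65 mm behind the grasp point.
Start: joints at [-72.789, 7.471, 85.268, -0, 87.261, -4.893], TCP at [0.226, -0.556, 0.405] pointing down, gripper open.
Joint ranges: [-169.43, 169.43], [-51.17, 129.36], [1.28, 143.12], [-76.62, 256.62], [0, 156.53], [-152.29, 152.29]. Speed limits (degrees/s): [136.94, 136.94, 159.86, 180, 180, 180].

### API

Orientations are given as [roll, pitch, yaw] about the fixed x, y, z axes, in that order (R = Rz(yaw) Ry(pitch) Rx(roll)).
In Python, from plant import observe, cams, finish_job gives the robot as it stands. The module is installed in compiled form; this text tells all that it offers.
- The arm moves only by the tool send_rows, never from a script. Its argument "deltas" is one flat list of numbers, 5 for each row, row after row: the shift along the tool's x, y, z in mm, then the turn about the tool's z in degrees, then the finger opening in mm, from 0 to 93. A call has 1 to 5 rows; each row shifts and turns the commanded pose from where the row before left it, along the tool's axes as they then stand; what a row does not reach is not made up. A row lasts 1/12 s, in which the tool goes at most 41.7 mm and 7.16 degrees, less where a joint would pass 70% of its speed; a pose out of reach is approached as far as the arm can. A call is refused whole if a number of a shift passes 41.7 or a number of a turn 7.16, either way. A call with a gripper value outside its range is refused whole. The fingers move at their own pace and stop on an object; "force" is the grip in N (left out, the last holds). Time passes only in rows, so rows that do not move let the fingers close. It gives the time, the measured TCP pose, the force and the opening at its end, in the units of the state.
- observe(): the state, without advancing time (a new reading comes with each control period).
- cams.grab_frame(name): name is "scene" or "top"; returns (picture, depth): 420x560x3 uint8, blue, green, red; 420x560 float32, m along the optical axis (not along the pixel's ray), 0 where there is no reading.
- cams.camera_info(name): a dict with "intrinsics" (3x3 intrinsics, pixels), "dist" ([k1, k2, p1, p2, k3] as OpenCV has them; the pictures are not rectified), "rvec" (rotation vector, rad) and "tvec" (3), from world to camera coordinates, as OpenCV has them. Camera axes: x right, y down, z forward; pixel columns grow to the right and rows downward; lengths in m; the calibration is good to about 2 mm. A picture is of the moment at which its call begins. camera_info takes no time and is no camera call.
- finish_job(): hands the job in, once; it reports no verdict.
Trained networks look in the newest picture that a camera, given by its name, has taken for a name from the list of things; names that differ only in an ending like _2 or _b are one class to them, and where a whole thing is asked for, a point or a joint stands for the part that bears it (a point fixed in the world has none). Each returns a list of dicts, best first, with "p" (0 to 1); they miss things now and then, are a little off and sometimes report something else, mostly with a low value. They report only what shows in the picture. A call takes as long as a camera call. They do not tell look-alikes from the thing itself.
- cams.look_for(thing, camera): "pixel" ([column, row] in pixels, amid what is visible of it).
- cams.spot_point(thing, camera): "pixel" ([column, row] in pixels: a listed point, or the origin of a listed thing).
The state is a dict: "t": time; "joint_pos": joint angles; "qd": joint speeds; "tau": joint torques, N m; "tcp_pos": TCP position; "ee_rot": TCP orientation; "force": force on the tool from outside, world axes, zero at the start; "torque": the same for the moment, N m; "finger_gap": opening from 0.0 (shut) to 1.0 (fully open).
Only numpy, scipy, OpenCV 4.12 (cv2) and the standard library are available. Lean on these libraries where they do the work, as an engineer would, in place of code of your own. Each camera call takes 0.05 s, during which the arm holds its last target. There are 200 camera calls.

## Working session

There is one attempt and no reset: what is moved stays moved. The work goes in short steps, Python scripts to look and compute and a tool call to move; the robot and the scene stay as the last step left them, time stands still between calls to the robot, and variables do not carry over. Pictures are saved under pics/ and viewed, about 8 in all and at most 12, crops included, and the job is handed in when it is done.

Besides the shell and the picture viewer there is one more tool, called by a JSON object that holds its "api" and its "payload". send_rows: Moves the arm, as the interface text tells. Its arguments: {"type":"object","properties":{"deltas":{"type":"array"},"force":{"type":"number"}},"required":["deltas"]}

```bash
mkdir -p pics; cat > h.py <<'E'
import numpy as np, cv2
from plant import observe, cams, finish_job
def ci(n):
    c=cams.camera_info(n); return np.array(c["intrinsics"],float),np.array(c["dist"],float),cv2.Rodrigues(np.array(c["rvec"],float))[0],np.array(c["tvec"],float).ravel()
def at_z(n,px,z):
    K,D,R,t=ci(n); u=cv2.undistortPoints(np.array([[px]],float),K,D)[0,0]
    d=R.T@np.array([u[0],u[1],1]); o=-R.T@t; return o+d*(z-o[2])/d[2]
def proj(n,P):
    K,D,R,t=ci(n); return cv2.projectPoints(np.array(P,float).reshape(-1,3),cv2.Rodrigues(R)[0],t,K,D)[0].reshape(-1,2)
def cloud(n,dep):
    K,D,R,t=ci(n); v,u=np.mgrid[:dep.shape[0],:dep.shape[1]]
    p=cv2.undistortPoints(np.stack([u,v],-1).reshape(-1,1,2).astype(float),K,D).reshape(-1,2)
    P=np.c_[p,np.ones(len(p))]*dep.reshape(-1,1); W=(P-t)@R; W[dep.ravel()==0]=np.nan
    return W.reshape(*dep.shape,3)
E
python3 - <<'E'
from h import *
for n in("scene","top"):
    im,d=cams.grab_frame(n); cv2.imwrite(f"pics/{n}0.png",im); np.save(f"{n}0.npy",d)
    K,D,R,t=ci(n); print(n,"cam at",(-R.T@t).round(3),K[0,0])
    for th,z in(("long_stamp_mid",.047),("short_stamp_mid",.047),("mouth",.108),("cover_grip",.126),("stamp_box",0),("glue_stick_mid",.045)):
        print(th,[(np.round(r["pixel"]).tolist(),round(r["p"],2),at_z(n,r["pixel"],z)[:2].round(3).tolist()) for r in cams.spot_point(th,n)[:3]])
print(observe())
E
```

```text
scene cam at [ 1.074 -0.777  0.874] 396.64025504718666
long_stamp_mid [([140.0, 294.0], 0.71, [0.406, -0.378])]
short_stamp_mid [([259.0, 274.0], 0.57, [0.638, -0.155])]
mouth [([313.0, 194.0], 0.64, [0.631, 0.184])]
cover_grip [([294.0, 182.0], 0.86, [0.557, 0.193])]
stamp_box [([295.0, 216.0], 0.87, [0.575, 0.17])]
glue_stick_mid [([223.0, 269.0], 0.8, [0.538, -0.189]), ([209.0, 251.0], 0.41, [0.46, -0.152])]
top cam at [0.479 0.016 1.198] 436.8920594985285
long_stamp_mid [([427.0, 278.0], 0.84, [0.414, -0.388]), ([394.0, 225.0], 0.71, [0.553, -0.306])]
short_stamp_mid []
mouth [([199.0, 196.0], 0.75, [0.618, 0.201])]
cover_grip [([199.0, 219.0], 0.75, [0.559, 0.197])]
stamp_box [([210.0, 217.0], 0.7, [0.573, 0.188])]
glue_stick_mid []
{'t': 0.7, 'joint_pos': array([-7.27894162e+01,  7.46739678e+00,  8.52664269e+01,  1.74498590e-03,
        8.72597007e+01, -4.89313637e+00]), 'qd': array([-0.08726184,  0.04023856,  0.10282802, -0.04113199,  0.03556235,
        0.06838236]), 'tau': array([-9.04489534e-04, -5.59580791e+01, -4.91956043e+01,  7.66999461e-02,
        2.22537050e-02, -2.95434563e-05]), 'tcp_pos': array([ 0.22579949, -0.55590341,  0.40478773]), 'ee_rot': array([ 1.79993399e+02, -1.18429942e-03,  2.21036369e+01]), 'force': array([0.41387993, 0.49689446, 1.45977713]), 'torque': array([0.01524452, 0.03733097, 0.0033762 ]), 'finger_gap': 0.998114101941924}
```

View pics/scene0.png

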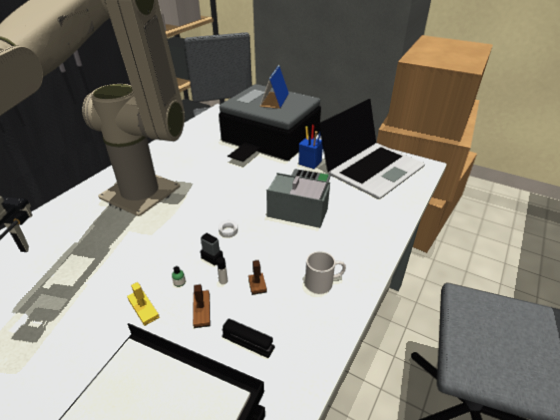

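View pics/top0.png

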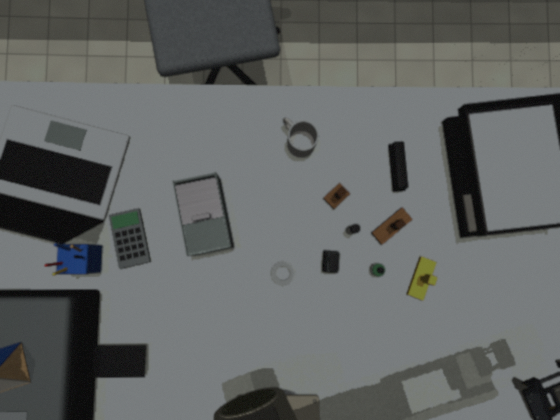

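```bash
cat > m.py <<'E'
from h import *
def rect(P):
    (c,s,a)=cv2.minAreaRect((P[:,:2]*1000).astype(np.float32)); 
    if s[0]<s[1]: s=s[::-1]; a-=90
    return np.round(c,1),np.round(s,1),round((a+90)%180-90,1)
def near(W,c,r,z0,z1): 
    return (np.hypot(W[...,0]-c[0],W[...,1]-c[1])<r)&(W[...,2]>z0)&(W[...,2]<z1)
E
python3 - <<'E'
from m import *
for n in("scene","top"):
    d=np.load(f"{n}0.npy"); W=cloud(n,d); im=cv2.imread(f"pics/{n}0.png")
    m=near(W,(.553,-.306),.075,.010,.026); P=W[m]
    print(n,"base",rect(P),len(P),np.median(P[:,2]))
    m=near(W,(.553,-.306),.04,.085,.11); P=W[m]; print(" griptop",len(P),P.mean(0).round(4) if len(P) else 0, rect(P) if len(P)>5 else 0)
    m=near(W,(.58,.19),.13,.095,.125); P=W[m]; print(" box top",rect(P),len(P),np.median(P[:,2]))
    m=near(W,(.58,.19),.13,.107,.112); 
    m=near(W,(.56,.195),.06,.128,.16); P=W[m]; print(" fin",len(P),P.mean(0).round(4) if len(P) else 0,rect(P) if len(P)>5 else 0)
    P=W[near(W,(.5,-.1),.1,-.02,.02)]; print(" desk z",np.median(P[:,2]), "noise",P[:,2].std())
    print(" neighbours top:")
    if n=="top":
        h=(W[...,2]>.03).astype(np.uint8); k,l,s,c=cv2.connectedComponentsWithStats(h)
        for i in range(1,k):
            if s[i,4]>25:
                P=W[l==i]; q=rect(P)
                if .2<q[0][0]/1000<.9: print(q,round(float(np.percentile(P[:,2],95)),3))
E
```

```text
scene base (array([ 551.1, -309.3]), array([113.6,  44.7]), -49.7) 469 0.01927843506268193
 griptop 78 [ 0.5537 -0.3111  0.0937] (array([ 551.9, -308.8]), array([25.3, 20.2]), -51.8)
 box top (array([571.7, 192.5]), array([192.4, 120.2]), 12.0) 1339 0.11276734717200478
 fin 46 [0.5645 0.1844 0.1383] (array([562.7, 185.7]), array([44.4, 13.4]), -80.1)
 desk z 0.0021521897981397267 noise 0.0031238037037648247
 neighbours top:
top base (array([ 546.5, -315. ]), array([109.9,  65.3]), -50.0) 546 0.01855768637909599
 griptop 80 [ 0.5543 -0.3068  0.0936] (array([ 554.5, -307.5]), array([23.9, 19.9]), -51.0)
 box top (array([575.3, 194.6]), array([192. , 110.4]), 12.3) 3272 0.11182757098698137
 fin 101 [0.5649 0.1914 0.1388] (array([565.1, 192. ]), array([44.2, 12.2]), -77.2)
 desk z 0.0007593795615929948 noise 0.0025335124057152447
 neighbours top:
(array([ 701. , -597.8]), array([332.3, 254.8]), 6.7) 0.137
(array([794.1, -59. ]), array([104.8,  79.4]), 12.5) 0.095
(array([ 716. , -325.5]), array([130.1,  33.5]), 4.9) 0.052
(array([575.5, 193.4]), array([192. , 112.9]), 12.4) 0.118
(array([ 635.2, -158.3]), array([22.8, 18.7]), -44.4) 0.097
(array([518.4, 604.1]), array([300.7, 147.6]), 75.7) 0.199
(array([ 554.4, -307.5]), array([24. , 19.9]), -49.9) 0.097
(array([ 542.1, -194.7]), array([24.3, 23.1]), 3.5) 0.093
(array([ 457.4, -138.9]), array([59.8, 40. ]), -4.7) 0.093
(array([ 435.4, -264.3]), array([33.9, 33.8]), 89.7) 0.064
(array([ 412.8, -383.4]), array([23.5, 20.2]), -22.5) 0.097
(array([255. , 502.9]), array([384.8, 295. ]), 21.6) 0.181
(array([ 247.4, -598.9]), array([17. ,  8.7]), -5.8) 0.232
(array([ 209.4, -508.9]), array([91.6, 72. ]), -69.4) 0.348
```

{"api": "send_rows", "payload": {"deltas": [28,-27,0,0,93,28,-27,0,0,93,28,-27,0,0,93,28,-27,0,0,93,28,-27,0,0,93], "force": 20}}

```text
t: 1.12
tcp_pos: [0.305, -0.3765, 0.4047]
ee_rot: [180.0, -0.0, 22.1]
force: [0.9, 0.2, 0.3]
finger_gap: 0.998
```

{"api": "send_rows", "payload": {"deltas": [28,-27,0,0,93,28,-27,0,0,93,28,-27,0,0,93,28,-27,0,0,93,28,-27,0,0,93]}}

```text
t: 1.53
tcp_pos: [0.3838, -0.1986, 0.4051]
ee_rot: [180.0, -0.0, 22.1]
force: [0.3, -0.2, 0.5]
finger_gap: 0.999
```

{"api": "send_rows", "payload": {"deltas": [28,-27,0,0,93,28,-27,0,0,93,28,-27,0,0,93,28,-27,0,0,93,28,-27,0,0,93]}}

```text
t: 1.95
tcp_pos: [0.4628, -0.0206, 0.4051]
ee_rot: [180.0, -0.1, 22.1]
force: [0.6, 0.2, 0.2]
finger_gap: 1.004
```

{"api": "send_rows", "payload": {"deltas": [28,-27,0,0,93,28,-27,0,0,93,28,-27,0,0,93,28,-27,0,5,93,28,-27,0,5,93]}}

```text
t: 2.37
tcp_pos: [0.5447, 0.156, 0.4049]
ee_rot: [-180.0, -0.0, 11.9]
force: [0.4, 0.0, 0.8]
finger_gap: 1.002
```

{"api": "send_rows", "payload": {"deltas": [14,-15,15,0,93,13,-16,20,0,93,0,0,30,0,93,0,0,27,0,93,0,0,9,0,93]}}

```text
t: 2.78
tcp_pos: [0.5629, 0.1898, 0.2989]
ee_rot: [180.0, 0.4, 12.2]
force: [-6.8, 1.0, 59.4]
finger_gap: 1.003
```

{"api": "send_rows", "payload": {"deltas": [0,0,0,0,30,0,0,0,0,30,0,0,0,0,30,0,0,0,0,30,0,0,0,0,30]}}

```text
t: 3.2
tcp_pos: [0.5646, 0.1895, 0.3047]
ee_rot: [-180.0, -0.1, 12.1]
force: [0.3, 1.0, 1.0]
finger_gap: 0.692
```

{"api": "send_rows", "payload": {"deltas": [0,0,0,0,30,0,0,0,0,30,0,0,0,0,30,0,0,0,0,30,0,0,0,0,30]}}

```text
t: 3.62
tcp_pos: [0.5642, 0.1906, 0.304]
ee_rot: [-179.9, -0.0, 12.1]
force: [0.5, 5.1, 0.9]
finger_gap: 0.472
```

{"api": "send_rows", "payload": {"deltas": [-10,0,0,0,30,-20,0,0,0,30,-20,0,0,0,30,-20,0,0,0,30,-8,0,0,0,30]}}

```text
t: 4.03
tcp_pos: [0.4865, 0.1738, 0.304]
ee_rot: [-179.9, -0.0, 12.1]
force: [0.3, 5.8, -1.7]
finger_gap: 0.474
```

{"api": "send_rows", "payload": {"deltas": [-3,0,0,0,30,-2,0,0,0,30,0,0,0,0,30]}}

```text
t: 4.28
tcp_pos: [0.4835, 0.1731, 0.304]
ee_rot: [-179.9, -0.2, 12.1]
force: [6.7, 8.8, -6.9]
finger_gap: 0.471
```

{"api": "send_rows", "payload": {"deltas": [0,0,0,0,80,0,0,0,0,80,0,0,-5,0,80,0,0,-20,0,80,0,0,-38,0,80]}}

```text
t: 4.7
tcp_pos: [0.4816, 0.1716, 0.3629]
ee_rot: [180.0, 0.5, 12.1]
force: [1.1, -0.5, -0.6]
finger_gap: 0.777
```

{"api": "send_rows", "payload": {"deltas": [-2,20,-30,0,80,-2,38,-7,0,80,-3,38,0,0,80,-2,38,0,0,80,-3,38,0,0,80]}}

```text
t: 5.12
tcp_pos: [0.5075, -0.0001, 0.4048]
ee_rot: [180.0, -0.1, 12.1]
force: [1.1, 0.5, 0.3]
finger_gap: 0.862
```

{"api": "send_rows", "payload": {"deltas": [-2,38,0,0,80,-3,38,0,0,70,-2,38,0,0,70,-3,38,0,0,70,-2,38,0,0,70]}}

```text
t: 5.53
tcp_pos: [0.5354, -0.1889, 0.4043]
ee_rot: [180.0, -0.0, 12.1]
force: [-0.4, 0.4, 0.2]
finger_gap: 0.755
```

{"api": "send_rows", "payload": {"deltas": [-2,38,0,7,70,0,0,0,7,70,0,0,0,7,70,0,0,0,7,70,0,0,0,7,70]}}

```text
t: 5.95
tcp_pos: [0.5415, -0.225, 0.4039]
ee_rot: [180.0, 0.0, -23.3]
force: [0.4, -1.0, 0.8]
finger_gap: 0.755
```

{"api": "send_rows", "payload": {"deltas": [0,0,0,7,70,0,0,0,7,70,0,0,0,7,70,0,0,0,6.6,70,0,0,0,0,70]}}

```text
t: 6.37
tcp_pos: [0.5416, -0.2245, 0.4041]
ee_rot: [180.0, 0.0, -50.8]
force: [-0.9, -0.8, -0.6]
finger_gap: 0.753
```

```bash
cat > plan.py <<'E'
import numpy as np, cv2
from scipy import ndimage
# 2D config space by rasterised Minkowski sum, 1 mm grid; x -150..250, z -10..290
X0,Z0=-150,-40
def base_obs():
    o=np.zeros((340,400),np.uint8)
    def box(x0,x1,z0,z1): o[z0-Z0:z1-Z0+1, x0-X0:x1-X0+1]=1
    box(-150,140,-40,4); box(-100,0,104,113); box(90,95,0,108); box(-97,-91,0,108); box(-100,-85,113,139)
    return o
def stamp(L,th):
    c,s=np.cos(th),np.sin(th)  # lean toward -x
    def P(r): # own (x,z) about pivot
        return [(x*c-(z-L)*s, x*s+(z-L)*c) for x,z in r]
    return [P(r) for r in ([(-55,0),(55,0),(55,18),(-55,18)],[(-7,18),(7,18),(7,50),(-7,50)],[(-12,50),(12,50),(12,94),(-12,94)])]
FING=[[(-7.5,-19),(7.5,-19),(7.5,65),(-7.5,65)],[(-37.5,65),(37.5,65),(37.5,150),(-37.5,150)]]
def free(L,th,m=1.5):
    k=np.zeros((401,401),np.uint8)
    for p in stamp(L,th)+FING: cv2.fillPoly(k,[np.round((np.array(p)+200)*1).astype(np.int32)],1)
    if m: k=cv2.dilate(k,cv2.getStructuringElement(cv2.MORPH_ELLIPSE,(2*int(np.ceil(m))+1,)*2))
    # config (x,z) blocked if any obstacle at (x,z)+k
    return cv2.filter2D(base_obs().astype(np.float32),-1,k.astype(np.float32),anchor=(200,200),borderType=cv2.BORDER_CONSTANT)<.5
E
python3 - <<'E'
from plan import *
for L in (58,62,66,70,76,82):
    for deg in range(14,50,4):
        f=free(L,np.radians(deg),1); l,_=ndimage.label(f)
        top=l[300-2,150+40]; zs,xs=np.where((l==top)&(np.arange(340)[:,None]>0))
        # lowest pivot reached in connection with outside with px in 0..60
        s=(xs+X0>-20)&(xs+X0<70); i=np.argmin(np.where(s,zs,9999)); 
        print(L,deg,"lowest pz",zs[i]+Z0,"px",xs[i]+X0,"floor-limited",round(L*np.cos(np.radians(deg))+55*np.sin(np.radians(deg))+4,0))
E
python3 - <<'E'
from m import *
for n in("scene","top"):
    im,d=cams.grab_frame(n); cv2.imwrite(f"pics/{n}1.png",im); np.save(f"{n}1.npy",d); W=cloud(n,d)
    P=W[near(W,(.5765,.194),.14,.095,.125)]; print(n,"all",rect(P),len(P))
    P=W[near(W,(.485,.173),.05,.125,.16)]; print(" fin",rect(P),len(P))
    yaw=np.radians(12.3); e=np.array([np.cos(yaw),np.sin(yaw)]); q=(W[...,:2]-[.5765,.194])
    u=q@e; v=q@np.array([-e[1],e[0]])
    P=(abs(v)<.035)&(W[...,2]>.1)&(W[...,2]<.12)&(abs(u)<.11); h=np.histogram(u[P],np.arange(-.11,.111,.004)); print(" u hist",[(round(a*1000),int(b)) for a,b in zip(h[1],h[0]) if b])
    F=(abs(v)<.06)&(abs(u)<.1)&(W[...,2]>-.02)&(W[...,2]<.02)&(u>0); print(" floor",np.sum(F),[np.round(np.nanpercentile(u[F]*1e3,[1,99]),1),np.round(np.nanpercentile(v[F]*1e3,[1,99]),1)] if F.sum() else 0)
im=cv2.imread("pics/top1.png")[130:300,130:460]; cv2.imwrite("pics/c1.png",cv2.resize(im,None,fx=2.4,fy=2.4))
E
```

```text
58 14 lowest pz 159 px 46 floor-limited 74.0
58 18 lowest pz 102 px 18 floor-limited 76.0
58 22 lowest pz 112 px 15 floor-limited 78.0
58 26 lowest pz 117 px 13 floor-limited 80.0
58 30 lowest pz 120 px 11 floor-limited 82.0
58 34 lowest pz 121 px 10 floor-limited 83.0
58 38 lowest pz 122 px 11 floor-limited 84.0
58 42 lowest pz 119 px 13 floor-limited 84.0
58 46 lowest pz 117 px 15 floor-limited 84.0
62 14 lowest pz 163 px 45 floor-limited 77.0
62 18 lowest pz 104 px 17 floor-limited 80.0
62 22 lowest pz 115 px 14 floor-limited 82.0
62 26 lowest pz 122 px 11 floor-limited 84.0
62 30 lowest pz 133 px 9 floor-limited 85.0
62 34 lowest pz 131 px 10 floor-limited 86.0
62 38 lowest pz 127 px 10 floor-limited 87.0
62 42 lowest pz 122 px 10 floor-limited 87.0
62 46 lowest pz 120 px 12 floor-limited 87.0
66 14 lowest pz 167 px 44 floor-limited 81.0
66 18 lowest pz 110 px 15 floor-limited 84.0
66 22 lowest pz 120 px 12 floor-limited 86.0
66 26 lowest pz 124 px 10 floor-limited 87.0
66 30 lowest pz 134 px 3 floor-limited 89.0
66 34 lowest pz 134 px 2 floor-limited 89.0
66 38 lowest pz 131 px 
[... 1635 characters left out ...]
 (-42, 16), (-38, 13), (-34, 13), (-30, 14), (-26, 15), (-22, 14), (-18, 13), (-14, 15), (-10, 13), (-6, 17), (82, 1), (86, 18), (90, 10)]
 floor 215 [array([ 3.3, 99.6]), array([-59.4,  55.2])]
top all (array([573.6, 194.1]), array([195. , 110.5]), 12.4) 2081
 fin (array([486. , 174.7]), array([43.9, 11.8]), -77.9) 96
 u hist [(-102, 28), (-98, 17), (-94, 15), (-90, 17), (-86, 41), (-82, 45), (-78, 46), (-74, 46), (-70, 45), (-66, 46), (-62, 47), (-58, 49), (-54, 44), (-50, 47), (-46, 44), (-42, 46), (-38, 45), (-34, 46), (-30, 46), (-26, 45), (-22, 46), (-18, 43), (-14, 47), (-10, 42), (-6, 49), (-2, 14), (86, 25), (90, 42), (94, 6)]
 floor 1074 [array([12.1, 90.2]), array([-59.2,  51.2])]
```

View pics/c1.png

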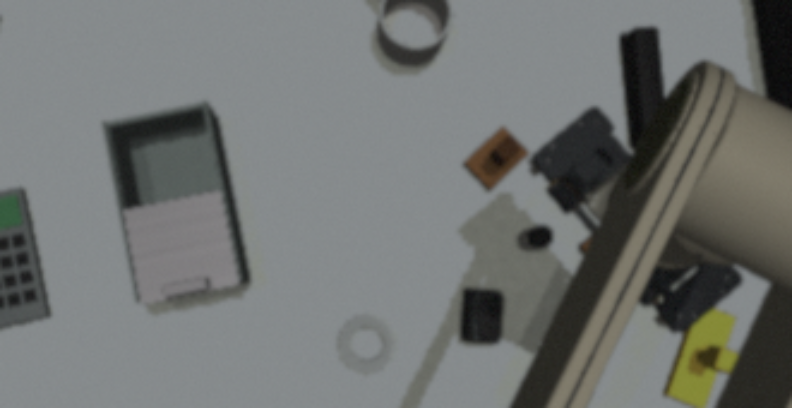

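```bash
cat > q.py <<'E'
from plan import *
import sys
for L in (54,58,62):
    for deg in (15,16,17,18,19,20,22,24,26):
        f=free(L,np.radians(deg),0); l,_=ndimage.label(f); top=l[298,190]; g=l==top
        r=[]
        for pz in (150,140,130,120,110,104,100):
            xs=np.where(g[pz-Z0,150-20:150+70])[0]-20
            r.append((pz,int(xs.min()),int(xs.max())) if len(xs) else (pz,))
        print(L,deg,r)
E
python3 q.py
python3 - <<'E'
from plan import *
# 3D path existence & dump for L=58
L=58; degs=np.arange(0,41,1); F=np.stack([free(L,np.radians(d),1) for d in degs])
l,_=ndimage.label(F); print(l[20,298,190]==l[0,L+6-Z0,150+30])
for d in (0,4,8,12,16,20): 
    g=l[d]==l[20,298,190]; print(d,[(pz,int(x.min()),int(x.max())) for pz in (64,70,76,82,90,98,104) for x in [np.where(g[pz-Z0,120:240])[0]-30] if len(x)])
E
```

```text
54 15 [(150,), (140,), (130,), (120,), (110,), (104,), (100,)]
54 16 [(150, 32, 37), (140, 1, 21), (130, 9, 21), (120, 11, 21), (110, 14, 21), (104, 16, 21), (100, 17, 21)]
54 17 [(150, 28, 40), (140, 0, 21), (130, 9, 21), (120, 11, 21), (110, 14, 21), (104, 16, 21), (100, 17, 21)]
54 18 [(150, 28, 44), (140, 0, 20), (130, 9, 20), (120, 11, 20), (110, 15, 20), (104, 17, 20), (100, 18, 20)]
54 19 [(150, 25, 44), (140, -1, 19), (130, 9, 19), (120, 11, 19), (110, 15, 19), (104, 17, 19), (100, 18, 19)]
54 20 [(150, 22, 45), (140, -2, 19), (130, 9, 19), (120, 11, 19), (110, 15, 19), (104, 17, 19), (100, 19, 19)]
54 22 [(150, 20, 49), (140, -2, 25), (130, 9, 18), (120, 11, 18), (110, 15, 18), (104, 18, 18), (100,)]
54 24 [(150, 17, 50), (140, -3, 27), (130, 9, 17), (120, 11, 17), (110, 15, 17), (104,), (100,)]
54 26 [(150, 15, 52), (140, -4, 32), (130, 9, 16), (120, 11, 16), (110, 16, 16), (104,), (100,)]
58 15 [(150,), (140,), (130,), (120,), (110,), (104,), (100,)]
58 16 [(150, 17, 22), (140, 1, 20), (130, 9, 20), (120, 11, 20), (110, 14, 20), (104, 16, 20), (100, 17, 20)]
58 17 [(150, 1
[... 1238 characters left out ...]
 11, 16), (110, 15, 16), (104,), (100,)]
62 22 [(150, -1, 27), (140, -2, 15), (130, 9, 15), (120, 12, 15), (110, 15, 15), (104,), (100,)]
62 24 [(150, -4, 31), (140, -3, 14), (130, 9, 14), (120, 11, 14), (110,), (104,), (100,)]
62 26 [(150, -5, 32), (140, -4, 12), (130, 9, 12), (120, 11, 12), (110,), (104,), (100,)]
True
0 [(64, 10, 33), (70, 14, 33), (76, 14, 33), (82, 14, 33), (90, 14, 33), (98, 14, 33), (104, 14, 33)]
4 [(70, 16, 29), (76, 16, 29), (82, 16, 29), (90, 15, 29), (98, 15, 29), (104, 14, 29)]
8 [(76, 19, 25), (82, 19, 25), (90, 18, 25), (98, 16, 25), (104, 16, 25)]
12 [(76, 21, 22), (82, 21, 22), (90, 19, 22), (98, 17, 22), (104, 16, 22)]
16 [(98, 18, 19), (104, 17, 19)]
20 []
```

{"api": "send_rows", "payload": {"deltas": [20,0,0,0,50,30,-15,20,0,50,22,-14,30,0,50,0,-15,30,0,50,0,0,30,0,50]}}

```text
t: 6.88
tcp_pos: [0.6233, -0.2513, 0.2925]
ee_rot: [-179.9, -0.0, -50.2]
force: [-0.3, 0.7, -0.2]
finger_gap: 0.54
```

{"api": "send_rows", "payload": {"deltas": [-1,30,0,0,50,0,30,0,0,50,0,20,0,0,50,0,10,0,0,50,0,0,0,0,50]}}

```text
t: 7.3
tcp_pos: [0.5501, -0.3098, 0.2939]
ee_rot: [180.0, 0.0, -50.5]
force: [-0.1, 0.1, -0.2]
finger_gap: 0.54
```

{"api": "send_rows", "payload": {"deltas": [0,0,15,0,50,0,0,20,0,50,0,0,18,0,50,0,0,10,0,50,0,0,6,0,50]}}

```text
t: 7.72
tcp_pos: [0.5515, -0.3074, 0.2231]
ee_rot: [180.0, 0.1, -50.4]
force: [-0.0, 0.7, 0.2]
finger_gap: 0.533
```

{"api": "send_rows", "payload": {"deltas": [0,0,0,0,8,0,0,0,0,8,0,0,0,0,8,0,0,0,0,8,0,0,0,0,8], "force": 10}}

```text
t: 8.13
tcp_pos: [0.5518, -0.3087, 0.2259]
ee_rot: [-180.0, -0.1, -50.5]
force: [-0.7, -0.2, -0.3]
finger_gap: 0.229
```

{"api": "send_rows", "payload": {"deltas": [0,0,0,0,8,0,0,0,0,8]}}

```text
t: 8.3
tcp_pos: [0.5517, -0.3086, 0.2257]
ee_rot: [-180.0, -0.1, -50.5]
force: [0.2, 1.3, 3.9]
finger_gap: 0.216
```

{"api": "send_rows", "payload": {"deltas": [0,0,0,0,30,0,0,0,0,30,0,0,4,0,30,0,0,0,0,8,0,0,0,0,8]}}

```text
t: 8.72
tcp_pos: [0.551, -0.3082, 0.2199]
ee_rot: [180.0, 0.1, -50.5]
force: [0.6, -1.5, -0.0]
finger_gap: 0.225
```

{"api": "send_rows", "payload": {"deltas": [0,0,0,0,8,0,0,0,0,8,0,0,0,0,8,0,0,0,0,8], "force": 15}}

```text
t: 9.05
tcp_pos: [0.5513, -0.3084, 0.2205]
ee_rot: [180.0, 0.0, -50.5]
force: [0.8, -0.4, -2.3]
finger_gap: 0.214
```

{"api": "send_rows", "payload": {"deltas": [0,0,-8,0,8,0,0,-20,0,8,0,0,-36,0,8,0,0,-40,0,8,0,0,-40,0,8]}}

```text
t: 9.47
tcp_pos: [0.5509, -0.3081, 0.3662]
ee_rot: [180.0, 0.1, -50.5]
force: [-0.0, -0.6, -0.7]
finger_gap: 0.217
```

{"api": "send_rows", "payload": {"deltas": [-8,-13,-16,0,8,-18,-28,-5,0,8,-20,-33,0,0,8,-20,-33,0,0,8,-20,-33,0,0,8]}}

```text
t: 9.88
tcp_pos: [0.6048, -0.1517, 0.387]
ee_rot: [-180.0, -0.1, -50.6]
force: [0.8, -0.0, -1.9]
finger_gap: 0.217
```

{"api": "send_rows", "payload": {"deltas": [-20,-33,0,0,8,-20,-33,0,0,8,-20,-33,0,0,8,-20,-33,0,0,8,-20,-33,0,0,8]}}

```text
t: 10.3
tcp_pos: [0.6686, 0.0311, 0.3866]
ee_rot: [-180.0, -0.0, -50.5]
force: [0.6, -0.1, -1.6]
finger_gap: 0.217
```

{"api": "send_rows", "payload": {"deltas": [-20,-33,0,0,8,-20,-33,0,0,8,-20,-33,0,0,8,-20,-33,0,0,8,-20,-33,0,0,8]}}

```text
t: 10.72
tcp_pos: [0.7326, 0.211, 0.3865]
ee_rot: [-179.9, 0.1, -50.1]
force: [0.5, -0.9, -1.4]
finger_gap: 0.214
```

{"api": "send_rows", "payload": {"deltas": [-10,-15,0,-7,8,0,0,0,-7,8,0,0,0,-7,8,0,0,0,-7,8,0,0,0,-7,8]}}

```text
t: 11.13
tcp_pos: [0.7376, 0.2264, 0.3861]
ee_rot: [-179.9, 0.1, -14.8]
force: [0.2, -0.6, -1.2]
finger_gap: 0.214
```

{"api": "send_rows", "payload": {"deltas": [0,0,0,-7,8,0,0,0,-7,8,0,0,0,-7,8,0,0,0,-6.8,8,0,0,0,0,8]}}

```text
t: 11.55
tcp_pos: [0.7377, 0.2259, 0.3863]
ee_rot: [-179.9, -0.0, 12.9]
force: [-0.2, 0.7, -2.4]
finger_gap: 0.212
```

```bash
cat > st.py <<'E'
from h import *
O=np.array([.576,.1944]); Y=np.radians(12.3); e=np.array([np.cos(Y),np.sin(Y)]); f=np.array([-e[1],e[0]])
def st():
    s=observe(); q=s["tcp_pos"][:2]-O; print("t %.2f px %.1f v %.1f pz %.1f yaw %.2f"%(s["t"],q@e*1e3,q@f*1e3,(s["tcp_pos"][2]-.167)*1e3,s["ee_rot"][2]),"F",s["force"].round(1),"gap",round(s["finger_gap"]*93,1))
if __name__=="__main__": st()
E
python3 st.py
```

```text
t 11.55 px 164.7 v -3.6 pz 219.3 yaw 12.91 F [-0.2  0.7 -2.4] gap 19.8
```

{"api": "send_rows", "payload": {"deltas": [0,-3.5,20,0.6,8,-3,0,35,0,8,-4,0,30,0,8,-4,0,15,0,8,-2,0,7,0,8]}}

```text
t: 11.97
tcp_pos: [0.7225, 0.2266, 0.2741]
ee_rot: [-179.9, 0.4, 11.8]
force: [0.4, -0.0, -1.9]
finger_gap: 0.215
```

{"api": "send_rows", "payload": {"deltas": [-3,0,-3,0,8,-3,0,-3,0,8,-3,0,-3,0,8,-3,0,-3,0,8,-3,0,-3,0,8]}}

```text
t: 12.38
tcp_pos: [0.7101, 0.2239, 0.2968]
ee_rot: [-179.9, -0.3, 12.0]
force: [2.9, 0.5, -3.1]
finger_gap: 0.215
```

```bash
cat > tilt.py <<'E'
from m import *; from st import *; import sys
def tilt(tag,view=False):
    for n in ("top","scene"):
        im,d=cams.grab_frame(n); cv2.imwrite(f"pics/{n}{tag}.png",im); W=cloud(n,d); q=W[...,:2]-O; u=q@e*1e3; v=q@f*1e3; z=W[...,2]*1e3
        hsv=cv2.cvtColor(im,cv2.COLOR_BGR2HSV); b,g,r=[im[...,i].astype(int) for i in range(3)]
        m=(r-b>18)&(u>-80)&(u<270)&(abs(v)<70)&(z>2)&(z<260)
        print(n,m.sum(),"u",np.percentile(u[m],[2,98]).round(),"z",np.percentile(z[m],[2,98]).round()) if m.sum()>5 else print(n,m.sum())
        np.savez(f"seg{tag}{n}.npz",u=u[m],v=v[m],z=z[m])
        if n=="scene": 
            p=proj(n,[np.r_[O+e*.08,.12]])[0].astype(int); x,y=p; c=im[max(0,y-90):y+80,max(0,x-110):x+110]; cv2.imwrite(f"pics/c{tag}.png",cv2.resize(c,None,fx=3,fy=3))
if __name__=="__main__": st(); tilt(sys.argv[1])
E
python3 tilt.py 2
```

```text
t 12.38 px 137.3 v 0.2 pz 129.8 yaw 11.95 F [ 2.9  0.5 -3.1] gap 20.0
top 0
scene 418 u [ 93. 199.] z [  3. 236.]
```

View pics/c2.png

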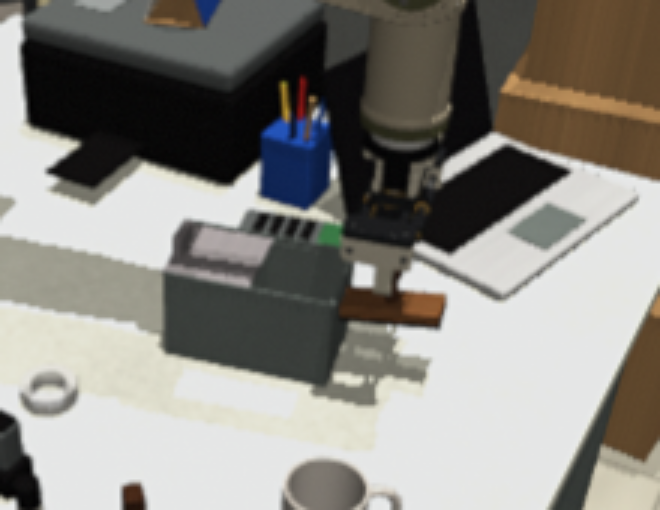

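```bash
cat > fit.py <<'E'
import numpy as np, sys
from scipy.optimize import minimize
from plan import stamp
# fit theta: front side face (v near min) points' slope via PCA of base points
def fit(tag,px,pz,L=53.5):
    s=np.load(f"seg{tag}scene.npz"); u,v,z=s["u"],s["v"],s["z"]; k=(abs(u-px)<75)&(abs(z-(pz-45))<45)
    u,v,z=u[k],v[k],z[k]
    for q in range(0,1):
        best=[]
        for th in np.radians(np.arange(-10,45,.5)):
            c,sn=np.cos(th),np.sin(th); a=(u-px)*c+(z-pz)*sn; b=-(u-px)*sn+(z-pz)*c+L  # own coords
            best.append((np.sum((a>-56)&(a<56)&(b>-1.5)&(b<19.5))/len(u),np.percentile(b,3),np.degrees(th)))
    m=max(x[0] for x in best); ok=[x for x in best if x[0]>m-.02]
    top=abs(v+22)>4
    print("n",len(u),"frac",m.round(3),"theta range",ok[0][2],ok[-1][2])
    A=np.c_[u,np.ones(len(u))]
    for nm,w in(("front",abs(v-np.percentile(v,10))<4),("top",v>np.percentile(v,10)+8)):
        if w.sum()>10: print(nm,w.sum(),"slope deg",np.degrees(np.arctan(np.polyfit(u[w],z[w],1)[0])).round(1))
fit(sys.argv[1],float(sys.argv[2]),float(sys.argv[3]))
E
python3 fit.py 2 137.3 129.8
```

```text
n 355 frac 0.617 theta range 11.5 16.5
front 127 slope deg 7.2
top 181 slope deg 6.6
```

```bash
cat > ov.py <<'E'
from h import *; from st import O,e,f; from plan import stamp; import sys
def ov(tag,n,L,poses,out,S=4,w=(95,75),dv=0):
    im=cv2.imread(f"pics/{n}{tag}.png"); px,pz=poses[0][:2]
    c=proj(n,[np.r_[O+e*px/1e3,(pz-40)/1e3]])[0].astype(int); x0,y0=max(0,c[0]-w[0]),max(0,c[1]-w[1])
    cr=cv2.resize(im[y0:c[1]+w[1],x0:c[0]+w[0]],None,fx=S,fy=S,interpolation=cv2.INTER_CUBIC)
    for (px,pz,th),col in zip(poses,((0,255,0),(255,0,255),(255,255,0))):
        b=stamp(L,np.radians(th))[0]
        for v in (-22,22):
            P=[np.r_[O+e*(px+a)/1e3+f*(v+dv)/1e3,(pz+h)/1e3] for a,h in b]
            q=((proj(n,P)-[x0,y0]+.5)*S).astype(np.int32); cv2.polylines(cr,[q],True,col,1)
    cv2.imwrite(out,cr)
if __name__=="__main__":
    a=sys.argv; px,pz=float(a[3]),float(a[4]); ov(a[1],a[2],53.5,[(px,pz,float(t)) for t in a[5:]],f"pics/ov{a[1]}{a[2]}.png")
E
python3 ov.py 2 scene 137.3 129.8 17 8
```

```text
(no output)
```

View pics/ov2scene.png

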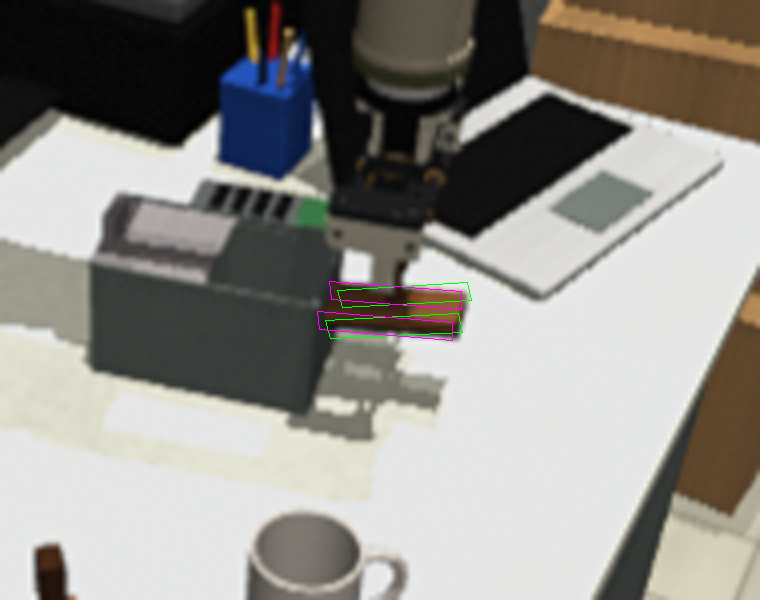

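```bash
cat > iou.py <<'E'
from h import *; from st import O,e,f; from plan import stamp; import sys
def mask(im):
    b,g,r=[im[...,i].astype(int) for i in range(3)]; return ((r>1.45*b)&(r-b>12)).astype(np.uint8)
def hull(n,px,pz,th,L,s,dv=0):
    b=np.array(stamp(L,np.radians(th))[0])+s*np.array([np.cos(np.radians(th)),np.sin(np.radians(th))])
    P=[np.r_[O+e*(px+a)/1e3+f*(v+dv)/1e3,(pz+h)/1e3] for v in(-22,22) for a,h in b]
    return proj(n,P)
def fit(tag,n,px,pz,L=53.5,S=4):
    im=cv2.imread(f"pics/{n}{tag}.png"); c=hull(n,px,pz,10,L,0).mean(0).astype(int); x0,y0=c[0]-60,c[1]-45
    cr=im[y0:y0+90,x0:x0+120]; M=mask(cr); k,l,st_,_=cv2.connectedComponentsWithStats(M); M=(l==1+np.argmax(st_[1:,4])).astype(np.uint8)
    M=cv2.resize(M,None,fx=S,fy=S,interpolation=cv2.INTER_NEAREST); print("mask px",M.sum()/S/S)
    R=[]
    for th in np.arange(-4,40,2.):
        for s in np.arange(-8,13,2.):
            for dv in (-3,0,3):
              for dz in (-3,0,3):
                h=np.zeros_like(M); cv2.fillConvexPoly(h,cv2.convexHull(((hull(n,px,pz+dz,th,L,s,dv)-[x0,y0]+.5)*S).astype(np.int32)),1)
                R.append((np.sum(h&M)/np.sum(h|M),th,s,dv,dz))
    R.sort(reverse=True); print([tuple(np.round(r,3).tolist()) for r in R[:6]])
    big=cv2.resize(cr,None,fx=6,fy=6); q=((hull(n,px,pz+R[0][4],R[0][1],L,R[0][2],R[0][3])-[x0,y0]+.5)*6).astype(np.int32)
    cv2.polylines(big,[cv2.convexHull(q)],True,(0,255,0),1); cv2.imwrite(f"pics/f{tag}.png",big)
if __name__=="__main__": fit(sys.argv[1],"scene",float(sys.argv[2]),float(sys.argv[3]))
E
python3 iou.py 2 137.3 129.8
```

```text
mask px 343.0
[(0.783, 10.0, 2.0, 0.0, 3.0), (0.78, 8.0, 2.0, 3.0, 0.0), (0.777, 8.0, 2.0, 0.0, 3.0), (0.777, 8.0, 4.0, 3.0, 0.0), (0.777, 8.0, 2.0, 0.0, 0.0), (0.776, 8.0, 4.0, 3.0, 3.0)]
```

{"api": "send_rows", "payload": {"deltas": [-2,0,-2,0,8,-2,0,-2,0,8,-2,0,-2,0,8,-2,0,-2,0,8,0,0,0,0,8]}}

```text
t: 12.9
tcp_pos: [0.7014, 0.222, 0.302]
ee_rot: [-179.9, 0.0, 12.0]
force: [2.4, 0.0, -0.6]
finger_gap: 0.212
```

```bash
python3 - <<'E'
from st import *; st(); im,d=cams.grab_frame("scene"); cv2.imwrite("pics/scene3.png",im)
from iou import fit
s=observe(); q=s["tcp_pos"][:2]-O; fit("3","scene",q@e*1e3,(s["tcp_pos"][2]-.167)*1e3)
E
```

```text
t 12.90 px 128.4 v 0.3 pz 135.0 yaw 11.98 F [ 2.4  0.  -0.6] gap 19.7
mask px 365.0
[(0.805, 12.0, 8.0, 3.0, 0.0), (0.804, 18.0, 4.0, 3.0, 0.0), (0.803, 18.0, 4.0, 0.0, 0.0), (0.801, 16.0, 6.0, 0.0, 3.0), (0.8, 16.0, 4.0, 3.0, 0.0), (0.8, 14.0, 6.0, 0.0, 3.0)]
```

View pics/f3.png

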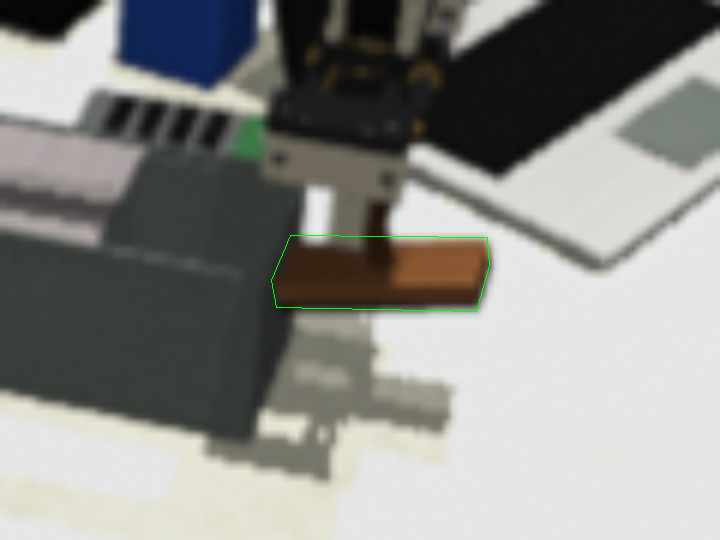

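```bash
cat > ds.py <<'E'
from h import *; from st import *; from iou import mask,hull; import sys
def ds(tag,L=53.5):
    im,d=cams.grab_frame("scene"); cv2.imwrite(f"pics/scene{tag}.png",im); W=cloud("scene",d); st()
    s=observe(); q=s["tcp_pos"][:2]-O; px=q@e*1e3; pz=(s["tcp_pos"][2]-.167)*1e3
    M=np.zeros(d.shape,np.uint8); cv2.fillConvexPoly(M,cv2.convexHull(hull("scene",px,pz,15,L,4).astype(np.int32)),1); M=cv2.dilate(M,np.ones((9,9)))&mask(im)
    w=(M>0)&(d>0); q=W[w][:,:2]-O; u=q@e*1e3; v=q@f*1e3; z=W[w][:,2]*1e3
    k=(abs(u-px)<85)&(z<pz-8)&(abs(v)<40); u,v,z=u[k],v[k],z[k]
    # top face: z = a+ u tan(th), tilt plane; robust fit of plane on v>-18
    t=v>-17
    for it in range(4):
        A=np.c_[u[t],np.ones(t.sum())]; c=np.linalg.lstsq(A,z[t],rcond=None)[0]; r=z-(c[0]*u+c[1]); t=(v>-17)&(abs(r)<4)
    th=np.arctan(c[0]); 
    # own coordinates along base
    a=(u-px)*np.cos(th)+(z-pz)*np.sin(th); b=-(u-px)*np.sin(th)+(z-pz)*np.cos(th)
    print("theta",np.degrees(th).round(1),"n",t.sum(),"base along x",np.percentile(a,[1,99]).round(1),"top face at",np.median(b[t]).round(1),"L~",(18-np.median(b[t])).round(1),"v",np.percentile(v,[2,98]).round(1))
    fr=(v<np.percentile(v,30)); lo=[(np.median(u[fr&(abs(u-x)<4)]),np.percentile(z[fr&(abs(u-x)<4)],5)) for x in np.arange(px-40,px+56,8) if (fr&(abs(u-x)<4)).sum()>3]
    if len(lo)>3: lo=np.array(lo); print("front lower edge slope",np.degrees(np.arctan(np.polyfit(lo[:,0],lo[:,1],1)[0])).round(1))
if __name__=="__main__": ds(sys.argv[1])
E
python3 ds.py 4
```

```text
t 13.00 px 128.5 v 0.3 pz 134.8 yaw 11.98 F [ 0.4  0.8 -0.4] gap 20.0
theta 14.1 n 171 base along x [-44.6  63. ] top face at -34.2 L~ 52.2 v [-23.8  14.1]
front lower edge slope 12.2
```

{"api": "send_rows", "payload": {"deltas": [3,0,5,0,8,0,0,20,0,8,0,0,5,0,8,-3,0,0,0,8,-2,0,-3,0,8], "force": 12}}

```text
t: 13.42
tcp_pos: [0.6991, 0.2215, 0.2729]
ee_rot: [-179.9, 0.2, 12.0]
force: [2.8, 1.0, -2.5]
finger_gap: 0.214
```

{"api": "send_rows", "payload": {"deltas": [-1.5,0,-5,0,8,-1.5,0,-6,0,8,-1.5,0,-6,0,8,-1,0,-6,0,8,0,0,0,0,8]}}

```text
t: 13.83
tcp_pos: [0.6947, 0.2206, 0.301]
ee_rot: [-179.9, -0.2, 12.0]
force: [0.1, 1.1, -1.8]
finger_gap: 0.217
```

```bash
python3 ds.py 5
```

```text
t 13.88 px 121.4 v 0.3 pz 133.0 yaw 11.98 F [ 1.8 -0.  -0.6] gap 20.1
theta 19.2 n 168 base along x [-41.1  66.3] top face at -34.7 L~ 52.7 v [-23.7  14.5]
front lower edge slope 20.7
```

{"api": "send_rows", "payload": {"deltas": [10,0,5,0,8,16,0,20,0,8,0,0,25,0,8,0,0,12,0,8,0,0,5,0,8]}}

```text
t: 14.3
tcp_pos: [0.7196, 0.226, 0.2294]
ee_rot: [-179.9, 0.1, 12.0]
force: [1.7, 0.4, 8.5]
finger_gap: 0.215
```

{"api": "send_rows", "payload": {"deltas": [0,0,3,0,8,0,0,3,0,8,0,0,3,0,8,0,0,2,0,8,0,0,0,0,8], "force": 4}}

```text
t: 14.72
tcp_pos: [0.7204, 0.2262, 0.2217]
ee_rot: [-179.9, -0.2, 12.0]
force: [2.7, 0.2, 3.9]
finger_gap: 0.214
```

```bash
python3 ds.py 6
```

```text
t 14.77 px 147.8 v 0.3 pz 54.7 yaw 11.98 F [3.6 0.2 4.7] gap 19.8
theta 12.5 n 160 base along x [-33.4  71.8] top face at -27.7 L~ 45.7 v [-23.6  15.2]
front lower edge slope 8.7
```

{"api": "send_rows", "payload": {"deltas": [0,0,0,0,30,0,0,0,0,40,0,0,0,0,40,0,0,0,0,40,0,0,0,0,40]}}

```text
t: 15.18
tcp_pos: [0.7194, 0.2261, 0.2191]
ee_rot: [-179.9, 0.1, 12.0]
force: [-0.5, 0.4, 0.1]
finger_gap: 0.425
```

```bash
python3 ds.py 7; python3 iou.py 7 147.8 54.7
```

```text
t 15.23 px 147.0 v 0.3 pz 52.3 yaw 11.98 F [ 0.2 -0.1  0.1] gap 39.9
theta -0.2 n 158 base along x [-21.5  83.7] top face at -32.3 L~ 50.3 v [-24.1  14.6]
front lower edge slope 1.4
mask px 375.0
[(0.588, 12.0, 12.0, -3.0, -3.0), (0.585, 14.0, 12.0, -3.0, -3.0), (0.583, 10.0, 12.0, 0.0, -3.0), (0.58, 10.0, 12.0, -3.0, -3.0), (0.579, 16.0, 12.0, -3.0, -3.0), (0.578, 18.0, 12.0, -3.0, -3.0)]
```

View pics/f7.png

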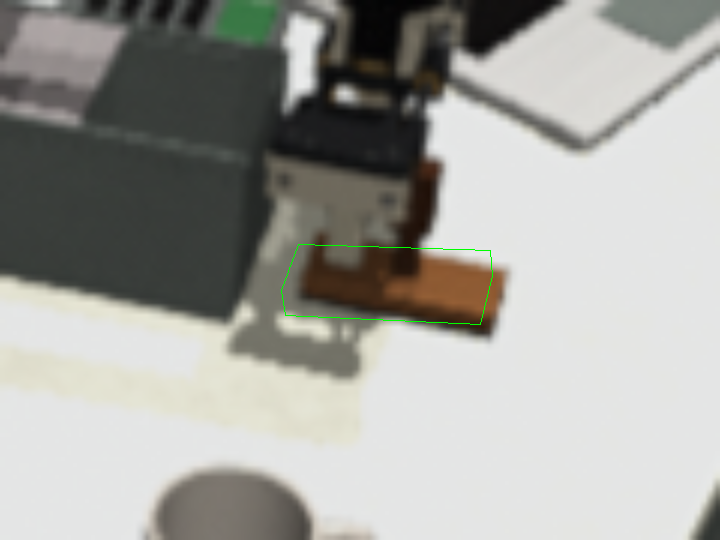

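{"api": "send_rows", "payload": {"deltas": [14,0,-1,0,40,14,0,0,0,40,10,0,0,0,40,4,0,0,0,40,0,0,0,0,8]}}

```text
t: 15.65
tcp_pos: [0.7613, 0.2348, 0.2204]
ee_rot: [-179.9, 0.0, 12.0]
force: [-0.1, -0.3, 0.3]
finger_gap: 0.393
```

{"api": "send_rows", "payload": {"deltas": [0,0,0,0,8,0,0,0,0,8,0,0,0,0,8,0,0,0,0,8,0,0,0,0,8], "force": 12}}

```text
t: 16.07
tcp_pos: [0.7605, 0.2348, 0.2206]
ee_rot: [-179.9, 0.0, 12.0]
force: [-0.2, -0.8, -1.8]
finger_gap: 0.212
```

{"api": "send_rows", "payload": {"deltas": [0,0,-5,0,8,0,0,-20,0,8,0,0,-25,0,8,0,0,-10,0,8,0,0,0,0,8]}}

```text
t: 16.48
tcp_pos: [0.7622, 0.235, 0.2861]
ee_rot: [-179.9, -0.4, 12.0]
force: [-0.3, -0.4, -0.2]
finger_gap: 0.212
```

```bash
python3 ds.py 8; python3 - <<'E'
from tilt import *
d=cams.grab_frame("top"); im,d=d; W=cloud("top",d); b,g,r=[im[...,i].astype(int) for i in range(3)]; q=W[...,:2]-O; u=q@e*1e3; v=q@f*1e3
m=(r>1.4*b)&(r-b>10)&(u>50)&(u<300)&(abs(v)<60); print(m.sum(), np.percentile(u[m],[2,98]) if m.sum()>4 else 0, np.percentile(v[m],[2,98]) if m.sum()>4 else 0, np.median(W[...,2][m]) if m.sum() else 0)
E
```

```text
t 16.53 px 190.0 v -0.0 pz 116.6 yaw 11.98 F [-1.   0.2 -2.1] gap 20.0
theta -0.1 n 172 base along x [-56.  44.] top face at -30.9 L~ 48.9 v [-24.2  14.1]
front lower edge slope 1.2
1 0 0 0.30611995564035277
```

{"api": "send_rows", "payload": {"deltas": [-8,0,5,0,8,-12,0,5,0,8,-6,0,0,0,8,-3,0,-3,0,8,-3,0,-3,0,8]}}

```text
t: 17.0
tcp_pos: [0.7292, 0.2279, 0.2756]
ee_rot: [-179.9, 0.1, 12.0]
force: [2.8, 0.0, -2.8]
finger_gap: 0.211
```

{"api": "send_rows", "payload": {"deltas": [-3,0,-3,0,8,-3,0,-4,0,8,-3,0,-4,0,8,-3,0,-4,0,8,-2,0,-4,0,8]}}

```text
t: 17.42
tcp_pos: [0.7158, 0.2251, 0.2967]
ee_rot: [-179.9, -0.0, 12.0]
force: [2.5, 0.1, -3.6]
finger_gap: 0.216
```

```bash
python3 ds.py 9
```

```text
t 17.47 px 143.1 v 0.2 pz 130.7 yaw 11.98 F [ 1.3  0.8 -0.6] gap 19.7
theta 12.2 n 169 base along x [-58.1  49.1] top face at -35.4 L~ 53.4 v [-24.7  13.5]
front lower edge slope 15.8
```

{"api": "send_rows", "payload": {"deltas": [-2,0,-3,0,8,-2,0,-3,0,8,-2,0,-3,0,8,-1.5,0,-3,0,8,0,0,0,0,8]}}

```text
t: 17.88
tcp_pos: [0.7084, 0.2235, 0.3087]
ee_rot: [-179.9, -0.0, 12.0]
force: [1.0, -0.4, -0.6]
finger_gap: 0.213
```

```bash
python3 ds.py 10
```

```text
t 17.93 px 135.6 v 0.2 pz 141.4 yaw 11.98 F [ 1.3  0.3 -2.1] gap 19.8
theta 18.0 n 167 base along x [-55.8  52.2] top face at -34.6 L~ 52.6 v [-24.4  14.5]
front lower edge slope 18.9
```

```bash
python3 - <<'E'
import plan; from plan import *
S0=plan.stamp
def sh(s): plan.stamp=lambda L,th:[[(x+s*np.cos(th),z+s*np.sin(th)) for x,z in p] for p in S0(L,th)]
for s in (-1,1,3):
  sh(s)
  for deg in (17,18,19,20):
    f=plan.free(53,np.radians(deg),0); l,_=ndimage.label(f); g=l==l[298,190]
    print(s,deg,[(pz,int(x.min()),int(x.max())) for pz in (165,160,155,150,145,140,135,130,120,110,100,96) for x in [np.where(g[pz-Z0,130:240])[0]-20] if len(x)])
sh(1)
for deg in (16,14,12,10,6,2,0):
    f=plan.free(53,np.radians(deg),0); print(deg,[(pz,int(x.min()),int(x.max())) for pz in (110,100,96,90,84,78,72,66,60) for x in [np.where(f[pz-Z0,140:220])[0]-10] if len(x)])
E
```

```text
-1 17 [(165, 43, 89), (160, 44, 77), (155, 44, 60), (150, 32, 44), (145, 16, 27), (140, 1, 22), (135, 3, 22), (130, 9, 22), (120, 13, 22), (110, 16, 22), (100, 19, 22), (96, 20, 22)]
-1 18 [(165, 43, 89), (160, 43, 76), (155, 43, 60), (150, 29, 45), (145, 13, 29), (140, 1, 21), (135, 3, 21), (130, 9, 21), (120, 12, 21), (110, 15, 21), (100, 19, 21), (96, 20, 21)]
-1 19 [(165, 43, 89), (160, 43, 76), (155, 43, 62), (150, 29, 47), (145, 14, 32), (140, 0, 21), (135, 2, 21), (130, 9, 21), (120, 12, 21), (110, 16, 21), (100, 19, 21), (96, 21, 21)]
-1 20 [(165, 42, 89), (160, 42, 76), (155, 40, 63), (150, 26, 49), (145, 13, 35), (140, 0, 22), (135, 2, 20), (130, 9, 20), (120, 12, 20), (110, 16, 20), (100, 19, 20)]
1 17 [(165, 41, 89), (160, 42, 78), (155, 42, 62), (150, 33, 45), (145, 17, 29), (140, 0, 20), (135, 1, 20), (130, 9, 20), (120, 9, 20), (110, 14, 20), (100, 17, 20), (96, 18, 20)]
1 18 [(165, 41, 89), (160, 42, 77), (155, 42, 61), (150, 31, 46), (145, 15, 30), (140, 0, 19), (135, 0, 19), (130, 9, 19), (120, 9, 19), (110, 14, 19), (100, 17, 19), (96, 18, 19)]
1 19 [(165, 41, 89),
[... 1126 characters left out ...]
4, 21, 21)]
14 [(110, 13, 22), (100, 16, 22), (96, 17, 22), (90, 18, 22), (84, 20, 22), (78, 21, 22), (72, 22, 22)]
12 [(110, 13, 23), (100, 15, 23), (96, 16, 23), (90, 17, 23), (84, 18, 23), (78, 19, 23), (72, 20, 23)]
10 [(110, 12, 25), (100, 14, 25), (96, 15, 25), (90, 16, 25), (84, 17, 25), (78, 18, 25), (72, 19, 25)]
6 [(110, 13, 28), (100, 14, 28), (96, 14, 28), (90, 14, 28), (84, 15, 28), (78, 16, 28), (72, 16, 28), (66, 16, 28)]
2 [(110, 12, 31), (100, 12, 31), (96, 12, 31), (90, 13, 31), (84, 13, 31), (78, 13, 31), (72, 13, 31), (66, 13, 31), (60, 9, 31)]
0 [(110, 12, 33), (100, 12, 33), (96, 12, 33), (90, 12, 33), (84, 12, 33), (78, 12, 33), (72, 12, 33), (66, 12, 33), (60, 9, 33)]
```

{"api": "send_rows", "payload": {"deltas": [5,0,-5,0,8,0,0,-20,0,8,0,0,-30,0,8,0,0,-10,0,8,-5,0,0,0,8], "force": 15}}

```text
t: 18.35
tcp_pos: [0.71, 0.2236, 0.3778]
ee_rot: [-179.9, -0.5, 12.0]
force: [0.7, -0.3, -0.4]
finger_gap: 0.213
```

{"api": "send_rows", "payload": {"deltas": [-20,0,0,0,8,-30,0,10,0,8,-22,0,18,0,8,-10,0,12,0,8,-3,0,4,0,8]}}

```text
t: 18.77
tcp_pos: [0.6225, 0.2053, 0.3243]
ee_rot: [-179.9, 0.4, 12.0]
force: [-0.7, -0.5, -1.9]
finger_gap: 0.216
```

```bash
python3 ds.py 11
```

```text
t 18.82 px 48.4 v 0.7 pz 157.8 yaw 11.99 F [-0.3  0.6 -2.1] gap 20.2
theta 17.7 n 169 base along x [-56.6  50.1] top face at -34.6 L~ 52.6 v [-23.8  18.5]
front lower edge slope 16.2
```

{"api": "send_rows", "payload": {"deltas": [0,0,0,0,8,0,0,0,0,8]}}

```text
t: 18.98
tcp_pos: [0.6262, 0.2059, 0.3294]
ee_rot: [-179.9, -0.1, 12.0]
force: [0.0, -0.4, -1.5]
finger_gap: 0.215
```

```bash
python3 st.py
```

```text
t 18.98 px 51.5 v 0.6 pz 162.4 yaw 11.97 F [ 0.  -0.4 -1.5] gap 20.0
```

{"api": "send_rows", "payload": {"deltas": [0,0,4,0,8,-3,0,3,0,8,-5,0,3,0,8,-6,0,2.5,0,8,-7,0,2.5,0,8]}}

```text
t: 19.4
tcp_pos: [0.6046, 0.2014, 0.3138]
ee_rot: [-179.9, -0.0, 12.0]
force: [0.8, 0.1, -1.4]
finger_gap: 0.213
```

{"api": "send_rows", "payload": {"deltas": [-7,0,2.5,0,8,-6,0,2.5,0,8,-4,0,2.5,0,8,0,0,1,0,8,0,0,0,0,8]}}

```text
t: 19.82
tcp_pos: [0.5878, 0.1979, 0.3048]
ee_rot: [-179.9, 0.0, 12.0]
force: [-0.3, -0.7, -1.3]
finger_gap: 0.212
```

```bash
python3 st.py; python3 tilt.py 12|tail -1
```

```text
t 19.82 px 12.2 v 0.9 pz 137.8 yaw 11.98 F [-0.3 -0.7 -1.3] gap 19.7
scene 316 u [-36.  76.] z [  4. 244.]
```

View pics/c12.png

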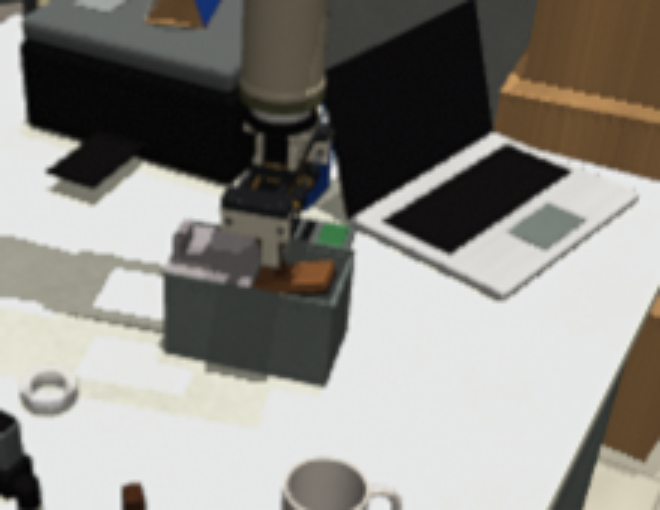

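{"api": "send_rows", "payload": {"deltas": [1,0,4,0,8,1,0,5,0,8,0.5,0,5,0,8,0.5,0,5,0,8,0.5,0,4,0,8]}}

```text
t: 20.33
tcp_pos: [0.5915, 0.1987, 0.2811]
ee_rot: [-179.9, 0.1, 12.0]
force: [-0.3, 0.4, -1.2]
finger_gap: 0.217
```

{"api": "send_rows", "payload": {"deltas": [0.5,0,3,0,8,0.5,0,3,0,8,0.5,0,2,0,8,0.5,0,2,0,8,0,0,0,0,8]}}

```text
t: 20.75
tcp_pos: [0.5936, 0.1992, 0.2719]
ee_rot: [-179.9, 0.0, 12.0]
force: [-0.7, 0.7, -1.7]
finger_gap: 0.21
```

```bash
python3 st.py
```

```text
t 20.75 px 18.2 v 0.9 pz 104.9 yaw 11.98 F [-0.7  0.7 -1.7] gap 19.5
```

{"api": "send_rows", "payload": {"deltas": [3,0,-1,0,8,3,0,-2,0,8,3,0,-2,0,8,3,0,-2,0,8,3,0,-2,0,8], "force": 10}}

```text
t: 21.17
tcp_pos: [0.608, 0.2022, 0.2817]
ee_rot: [-179.9, 0.1, 12.0]
force: [-6.0, -1.8, 2.5]
finger_gap: 0.211
```

{"api": "send_rows", "payload": {"deltas": [2,0,-2,0,8,2,0,-2,0,8,0,0,0,0,8]}}

```text
t: 21.42
tcp_pos: [0.6126, 0.2032, 0.2859]
ee_rot: [-179.9, -0.0, 12.0]
force: [-2.9, -0.7, -0.5]
finger_gap: 0.217
```

```bash
python3 ds.py 13;cat > tp.py <<'E'
from st import *
im,d=cams.grab_frame("top"); W=cloud("top",d); q=W[...,:2]-O; u=q@e*1e3; v=q@f*1e3; z=W[...,2]*1e3
cv2.imwrite("pics/top_tp.png",im)
b,g,r=[im[...,i].astype(int) for i in range(3)]; m=(r>1.35*b)&(r-b>8)&(u>0)&(u<95)&(abs(v)<50)&(z<125)
print("top brown",m.sum())
if m.sum()>8: print("u",np.percentile(u[m],[2,98]).round(1),"v",np.percentile(v[m],[2,98]).round(1),"slope",np.degrees(np.arctan(np.polyfit(u[m],z[m],1)[0])).round(1),"z",np.percentile(z[m],[5,50,95]).round(1))
E
python3 tp.py
```

```text
t 21.47 px 37.5 v 0.8 pz 118.7 yaw 11.98 F [-1.7 -0.3 -1.8] gap 19.8
theta 5.1 n 112 base along x [-50.5  40.1] top face at -33.3 L~ 51.3 v [-10.8  19.9]
front lower edge slope 3.9
top brown 0
```

{"api": "send_rows", "payload": {"deltas": [2,0,-1,0,8,2,0,-1,0,8,0,0,0,0,8,-3,0,2,0,8,-1,0,8,0,8]}}

```text
t: 21.93
tcp_pos: [0.6128, 0.2033, 0.2786]
ee_rot: [-179.9, -0.2, 12.0]
force: [0.4, -0.0, -1.2]
finger_gap: 0.213
```

{"api": "send_rows", "payload": {"deltas": [0,0,12,0,8,0,0,14,0,8,0,0,10,0,8,0,0,5,0,8,0,0,2,0,8]}}

```text
t: 22.35
tcp_pos: [0.6114, 0.203, 0.2316]
ee_rot: [-179.9, 0.2, 12.0]
force: [-0.3, 0.8, -2.2]
finger_gap: 0.212
```

```bash
python3 ds.py 14; python3 tp.py
```

```text
t 22.40 px 36.7 v 0.9 pz 65.3 yaw 11.98 F [-0.6 -0.3 -1.9] gap 19.9
top brown 0Traceback (most recent call last):
  File "ds.py", line 18, in <module>
    if __name__=="__main__": ds(sys.argv[1])
                             ~~^^^^^^^^^^^^^
  File "ds.py", line 15, in ds
    print("theta",np.degrees(th).round(1),"n",t.sum(),"base along x",np.percentile(a,[1,99]).round(1),"top face at",np.median(b[t]).round(1),"L~",(18-np.median(b[t])).round(1),"v",np.percentile(v,[2,98]).round(1))
                                                                     ~~~~~~~~~~~~~^^^^^^^^^^
    return _quantile_unchecked(
        a, q, axis, out, overwrite_input, method, keepdims, weights)
    return _ureduce(a,
                    func=_quantile_ureduce_func,
    ...<5 lines>...
                    overwrite_input=overwrite_input,
                    method=method)
    r = func(a, **kwargs)
    result = _quantile(arr,
                       quantiles=q,
    ...<2 lines>...
                       out=out,
                       weights=wgt)
    slices_having_nans = np.isnan(arr[-1, ...])
                                  ~~~^^^^^^^^^
IndexError: index -1 is out of bounds for axis 0 with size 0
```

{"api": "send_rows", "payload": {"deltas": [0,0,2,0,8,0,0,2,0,8,0,0,1.5,0,8,0,0,1.5,0,8,0,0,0,0,8], "force": 8}}

```text
t: 22.87
tcp_pos: [0.6128, 0.2034, 0.2282]
ee_rot: [-179.9, -0.1, 12.0]
force: [0.7, 0.0, 0.3]
finger_gap: 0.215
```

{"api": "send_rows", "payload": {"deltas": [0,0,1,0,8,0,0,1,0,8,0,0,1,0,8,0,0,1,0,8,0,0,0,0,8]}}

```text
t: 23.28
tcp_pos: [0.6134, 0.2035, 0.2251]
ee_rot: [-179.9, -0.3, 12.0]
force: [4.5, 0.4, 5.1]
finger_gap: 0.214
```

```bash
python3 - <<'E'
from st import *; st()
im,d=cams.grab_frame("scene"); cv2.imwrite("pics/scene15.png",im); np.save("scene15.npy",d); W=cloud("scene",d); q=W[...,:2]-O; u=q@e*1e3; v=q@f*1e3; z=W[...,2]*1e3
b,g,r=[im[...,i].astype(int) for i in range(3)]; m=(r>1.3*b)&(r-b>8)&(u>-60)&(u<100)&(abs(v)<55)&(z<125)&(z>0)
print(m.sum(), u[m].round(), z[m].round())
x,y=proj("scene",[np.r_[O+e*.03,.11]])[0].astype(int); cv2.imwrite("pics/c15.png",cv2.resize(im[y-50:y+50,x-65:x+65],None,fx=6,fy=6,interpolation=cv2.INTER_CUBIC))
E
```

```text
t 23.28 px 38.5 v 0.9 pz 58.1 yaw 11.98 F [4.5 0.4 5.1] gap 19.9
0 [] []
```

View pics/c15.png

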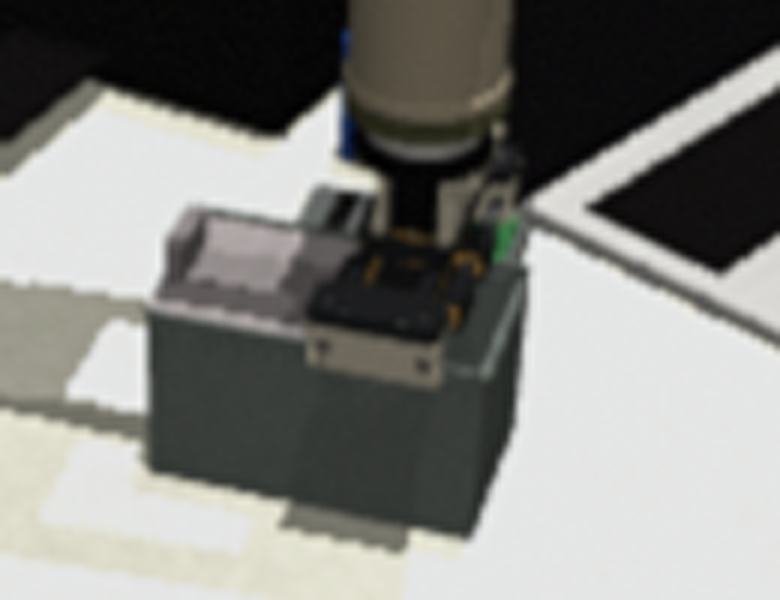

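{"api": "send_rows", "payload": {"deltas": [0,0,1,0,8,0,0,1,0,8,0,0,0,0,8]}}

```text
t: 23.58
tcp_pos: [0.6134, 0.2036, 0.2237]
ee_rot: [-179.9, -0.3, 12.0]
force: [1.6, 0.8, 8.9]
finger_gap: 0.217
```

{"api": "send_rows", "payload": {"deltas": [0,0,1,0,8,0,0,1,0,8,0,0,0,0,8]}}

```text
t: 23.83
tcp_pos: [0.6135, 0.2036, 0.2221]
ee_rot: [-179.9, -0.3, 12.0]
force: [0.8, 1.4, 11.2]
finger_gap: 0.216
```

{"api": "send_rows", "payload": {"deltas": [0,0,1,0,8,0,0,1,0,8,0,0,0,0,8]}}

```text
t: 24.08
tcp_pos: [0.6135, 0.2037, 0.2201]
ee_rot: [-179.9, -0.3, 12.0]
force: [1.7, -0.3, 10.7]
finger_gap: 0.212
```

```bash
python3 st.py
```

```text
t 24.08 px 38.6 v 1.1 pz 53.1 yaw 11.99 F [ 1.7 -0.3 10.7] gap 19.8
```

{"api": "send_rows", "payload": {"deltas": [0,0,-1,0,8,0,0,0,0,24,0,0,0,0,30,0,0,0,0,40,0,0,0,0,40], "force": 3}}

```text
t: 24.5
tcp_pos: [0.6117, 0.2031, 0.2175]
ee_rot: [-179.9, 0.1, 12.0]
force: [0.0, 0.8, -0.2]
finger_gap: 0.403
```

{"api": "send_rows", "payload": {"deltas": [0,0,-5,0,40,0,0,-20,0,40,0,0,-35,0,40,0,0,-40,0,40,0,0,-30,0,40]}}

```text
t: 24.92
tcp_pos: [0.6122, 0.203, 0.3513]
ee_rot: [-179.9, -0.1, 12.0]
force: [-0.4, -0.3, 0.9]
finger_gap: 0.43
```

{"api": "send_rows", "payload": {"deltas": [-20,0,-10,0,60,-35,0,0,0,80,-35,0,0,0,90,-30,0,0,0,90,-10,0,0,0,90]}}

```text
t: 25.33
tcp_pos: [0.4819, 0.1755, 0.3579]
ee_rot: [-179.9, 0.1, 12.0]
force: [-0.2, -0.4, 0.2]
finger_gap: 0.741
```

```bash
python3 - <<'E'
from st import *; st()
for n in ("scene","top"):
    im,d=cams.grab_frame(n); cv2.imwrite(f"pics/{n}16.png",im); W=cloud(n,d); q=W[...,:2]-O; u=q@e*1e3; v=q@f*1e3; z=W[...,2]*1e3
    b,g,r=[im[...,i].astype(int) for i in range(3)]; m=(r>1.3*b)&(r-b>8)&(u>-10)&(u<92)&(abs(v)<52)&(z<118)&(z>5)
    print(n,m.sum())
    for lo,hi in((15,35),(85,105)):
        k=m&(z>lo)&(z<hi)
        if k.sum()>5: print(" z",lo,hi,k.sum(),"med",np.median(z[k]).round(1),"u",np.percentile(u[k],[2,98]).round(1),"v",np.percentile(v[k],[2,98]).round(1),"slope",np.degrees(np.arctan(np.polyfit(u[k],z[k],1)[0])).round(1))
    x,y=proj(n,[np.r_[O+e*.0,.11]])[0].astype(int); c=im[y-50:y+50,x-65:x+65]; cv2.imwrite(f"pics/c16{n}.png",c)
a=[cv2.resize(cv2.imread(f"pics/c16{n}.png"),(396,305),interpolation=cv2.INTER_CUBIC) for n in("scene","top")]; cv2.imwrite("pics/c16.png",np.hstack(a))
E
```

```text
t 25.33 px -96.0 v 1.5 pz 190.9 yaw 12.00 F [-0.2 -0.4  0.2] gap 68.9
scene 48
 z 85 105 45 med 98.1 u [15.2 36.7] v [-10.8   9.4] slope -4.6
top 405
 z 15 35 304 med 22.8 u [13.1 82.4] v [-19.2  21.6] slope -0.0
 z 85 105 69 med 98.4 u [17.2 40.5] v [-7.3 10.1] slope 2.0
```

View pics/c16.png

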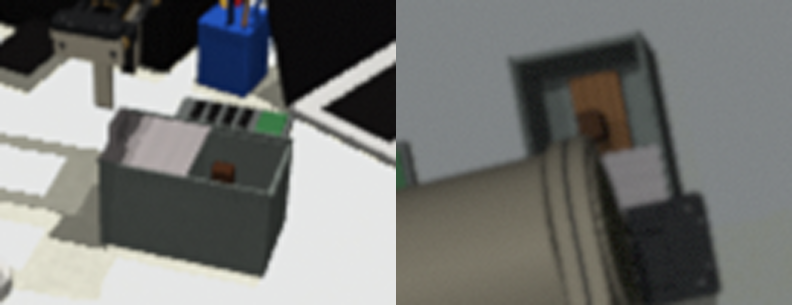

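{"api": "send_rows", "payload": {"deltas": [0,0,0,0,80,0,0,15,0,80,0,0,18,0,80,0,0,10,0,80,0,0,6,0,80], "force": 20}}

```text
t: 25.85
tcp_pos: [0.4853, 0.176, 0.3075]
ee_rot: [-179.9, 0.1, 12.0]
force: [-0.3, 0.6, -0.5]
finger_gap: 0.86
```

```bash
python3 st.py
```

```text
t 25.85 px -92.6 v 1.3 pz 140.5 yaw 11.97 F [-0.3  0.6 -0.5] gap 80.0
```

Go 4 mm lower, grip the fin, and slide shut.

{"api": "send_rows", "payload": {"deltas": [0,1,3,0,80,0,0,1,0,30,0,0,0,0,30,0,0,0,0,30,0,0,0,0,30]}}

```text
t: 26.27
tcp_pos: [0.4856, 0.1752, 0.3061]
ee_rot: [-179.9, -0.1, 12.0]
force: [-0.0, -0.3, -0.8]
finger_gap: 0.619
```

{"api": "send_rows", "payload": {"deltas": [0,0,0,0,30,0,0,0,0,30,0,0,0,0,30,0,0,0,0,30]}}

```text
t: 26.6
tcp_pos: [0.4856, 0.1742, 0.3058]
ee_rot: [180.0, -0.0, 12.0]
force: [1.0, -6.5, 1.6]
finger_gap: 0.468
```

{"api": "send_rows", "payload": {"deltas": [8,0,0,0,30,20,0,0,0,30,22,0,0,0,30,20,0,0,0,30,12,0,0,0,30]}}

```text
t: 27.02
tcp_pos: [0.5671, 0.1916, 0.3058]
ee_rot: [-180.0, -0.0, 12.0]
force: [-1.3, -4.4, 4.5]
finger_gap: 0.47
```

{"api": "send_rows", "payload": {"deltas": [6,0,0,0,30,3,0,0,0,30,2,0,0,0,30,1,0,0,0,30,0,0,0,0,30]}}

```text
t: 27.43
tcp_pos: [0.5774, 0.1939, 0.3058]
ee_rot: [-180.0, -0.0, 12.0]
force: [1.5, -4.6, 1.7]
finger_gap: 0.473
```

```bash
python3 st.py
```

```text
t 27.43 px 1.2 v -0.8 pz 138.8 yaw 11.96 F [ 1.5 -4.6  1.7] gap 44.0
```

{"api": "send_rows", "payload": {"deltas": [1.5,0,0,0,30,1.5,0,0,0,30,1,0,0,0,30,0,0,0,0,30]}}

```text
t: 27.77
tcp_pos: [0.5793, 0.1944, 0.3056]
ee_rot: [-180.0, 0.4, 12.0]
force: [-15.2, -10.3, 14.1]
finger_gap: 0.467
```

```bash
python3 st.py
```

```text
t 27.77 px 3.2 v -0.7 pz 138.6 yaw 11.97 F [-15.2 -10.3  14.1] gap 43.4
```

At the stop (15 N). Release, lift and retreat, then check.

{"api": "send_rows", "payload": {"deltas": [-1,0,0,0,30,0,0,0,0,75,0,0,0,0,75,0,0,0,0,75,0,0,0,0,75]}}

```text
t: 28.18
tcp_pos: [0.58, 0.1955, 0.3052]
ee_rot: [-179.9, -0.0, 12.0]
force: [0.1, -0.4, -0.1]
finger_gap: 0.71
```

{"api": "send_rows", "payload": {"deltas": [0,0,-5,0,75,0,0,-20,0,75,0,0,-35,0,75,0,0,-35,0,75,0,20,-10,0,75]}}

```text
t: 28.6
tcp_pos: [0.5846, 0.178, 0.4173]
ee_rot: [-179.8, -0.5, 12.1]
force: [1.2, -0.1, 0.7]
finger_gap: 0.809
```

{"api": "send_rows", "payload": {"deltas": [-10,36,0,0,75,-12,36,0,0,75,-12,36,0,0,75,-12,36,0,0,75,-12,36,0,0,75]}}

```text
t: 29.02
tcp_pos: [0.5645, -0.0141, 0.4104]
ee_rot: [-179.9, -0.0, 12.0]
force: [1.0, -0.9, -0.4]
finger_gap: 0.807
```

{"api": "send_rows", "payload": {"deltas": [-12,36,0,0,75,-12,36,0,0,75,-8,20,0,0,75,0,0,0,0,75,0,0,0,0,75]}}

```text
t: 29.43
tcp_pos: [0.5526, -0.1104, 0.41]
ee_rot: [-179.9, -0.0, 11.8]
force: [0.9, 0.8, -0.4]
finger_gap: 0.807
```

```bash
python3 - <<'E'
from m import *; from st import *; st()
im,d=cams.grab_frame("top"); cv2.imwrite("pics/top17.png",im); W=cloud("top",d)
P=W[near(W,O,.07,.128,.16)]; q=P[:,:2].mean(0)-O; print("fin u",(q@e*1e3).round(1),len(P)); 
q=W[...,:2]-O; u=q@e*1e3; v=q@f*1e3; z=W[...,2]*1e3; k=(abs(v)<40)&(u>8)&(u<100)&(z>60)&(z<125); print("plate z",np.median(z[k]).round(1),"u",np.percentile(u[k],[1,99]).round(1))
print("holes",((abs(v)<45)&(u>8)&(u<88)&(z<100)&(z>-20)).sum())
d0=np.load("top0.npy"); W0=cloud("top",d0)
for nm,c,r,h in(("short",(.635,-.158),.05,.03),("glue",(.542,-.195),.03,.03),("inker",(.457,-.139),.05,.03),("bottle",(.435,-.264),.03,.03),("yellow",(.413,-.383),.04,.03),("mug",(.794,-.059),.07,.03),("stapler",(.716,-.3255),.08,.03)):
    a=W0[near(W0,c,r,h,.12)]; b=W[near(W,c,r,h,.12)]; print(nm,len(a),len(b),((b.mean(0)-a.mean(0))*1e3).round(1) if len(b) else "-")
E
```

```text
t 29.43 px -87.8 v -292.8 pz 243.0 yaw 11.83 F [ 0.9  0.8 -0.4] gap 75.1
fin u 1.2 98
plate z 113.8 u [ 9.9 92.8]
holes 0
short 93 0 -
glue 113 4 [-10.9  -3.9  -4.3]
inker 360 360 [-0.  -0.1  0.2]
bottle 146 8 [  4.8  12.7 -11.3]
yellow 136 137 [ 0.   0.  -0.4]
mug 539 539 [0.1 0.2 0. ]
stapler 609 414 [20.8  1.4  0.6]
```

View pics/top17.png

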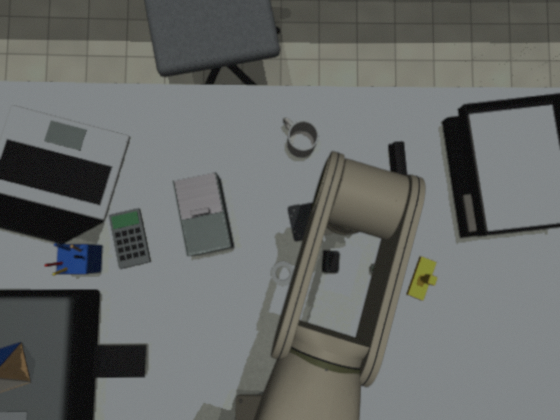

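```bash
python3 - <<'E'
from m import *; from st import *
for n in ("top","scene"):
    im,d=cams.grab_frame(n); W1=cloud(n,np.load(f"{n}1.npy")); W=cloud(n,d)
    a=rect(W1[near(W1,(.485,.173),.05,.125,.16)]); b=rect(W[near(W,O,.05,.125,.16)]); print(n,a,b,"travel",np.hypot(*(a[0]-b[0])).round(1))
    if n=="scene":
        W0=cloud(n,np.load("scene0.npy"))
        for nm,c,r in(("short",(.635,-.158),.05),("glue",(.542,-.195),.03),("bottle",(.435,-.264),.03),("stapler",(.716,-.3255),.09)):
            p=W0[near(W0,c,r,.03,.11)]; q=W[near(W,c,r,.03,.11)]; print(nm,len(p),len(q),((np.median(q,0)-np.median(p,0))*1e3).round(1) if len(q) else "-")
E
```

```text
top (array([486. , 174.7]), array([43.9, 11.8]), -77.9) (array([577.6, 194.8]), array([43. , 12.2]), -77.8) travel 93.8
scene (array([484.2, 169.1]), array([42.9, 12. ]), -77.1) (array([575.1, 192.6]), array([45.6, 13.8]), -74.9) travel 93.9
short 147 146 [ 0.1 -0.5  0.2]
glue 186 187 [-0.8 -0.1 -1.1]
bottle 141 147 [ 0.4  0.3 -0.6]
stapler 718 721 [-0.4  0.4 -0.1]
```

Cover travel is 93.8 mm of 94, so it is fully shut, and the neighbouring things have not moved.

```bash
python3 -c "
from plant import finish_job; print(finish_job())"
```

```text
the job is handed in; nothing more can be done
None
```

The brown stamp with the longest base is in the grey box, standing upright, and the cover is shut over it. I handed the job in after about 29.5 s of robot time.

**How it went**
- The tool can't tilt in this interface, so I tilted the stamp in the pads to about 18° by pressing its base end against the box's outer far wall.
- The first try slipped in the grip. I set the stamp down on the desk beyond the box, let it settle there from a tilt of about 12°, and gripped it again off-centre; the second try worked.
- I brought it in under the roof, righted it against the inner far wall, and pressed it onto the floor while still held before releasing it.

**Last checks**
- **Stamp:** before the cover was shut, the base top measured 22.8 mm above the desk with zero slope, and the grip top was at about 98 mm. Both match a stamp standing flat on the floor.
- **Cover:** it moved 93.8 and 93.9 mm by the two cameras, out of 94. It met its stop at about 15 N.
- **Other things:** the short stamp, glue stick, ink bottle, stapler, self-inker, mug and yellow look-alike are all within about 1.5 mm of where they stood. I did not measure the tape roll and calculator; they look unmoved in the last picture.

**What was off**
- While lowering onto the cover's fin the first time, the reading reached 59 N, probably fingertips touching the plate. That is under the 120 N wrist limit. I can't rule out that it counts against the 40 N pressing limit, though I took that one to mean the arm and the gripper's body.
- I once moved about 10 cm the wrong way over the desk because of a sign error; the fingertips stayed above the things there.
- The two cameras disagreed by 3 to 5 mm near the box. I used the top camera, which agreed with the wall contact.

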